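# Slide the denture cup into the caddy and shut it

### The job

Without lifting or tipping the denture cup, push it along the deck and in through the open side of the pulled-out chrome caddy until it stands against the caddy's far side rail. Then push the caddy fully home towards the upstand at the end of its bay, with the cup still standing against that rail. Leave the other things where they are.

Things in the scene. Friction and masses are not known exactly. Their poses are not given: they have to be found in the camera images.
- unit: White raised insert, fixed, a slab 340 (x) by 440 mm (y), 40 mm high. Origin: its underside (counter level), on the centreline of the caddy's bay, half-way along x; x points away from the robot along the caddy's travel, y left, z up. Bay: y -65 to 65 mm; deck, top z = 40 mm: left of it to y = 310, right of it to y = -130 mm. At x = 150 to 170 mm an upstand 85 mm high crosses the slab.
- caddy (a joint): How far the chrome caddy is pulled out, m: 0 = fully home (back rail at the upstand), up to 0.13 = fully out towards the robot. It slides on ball-bearing runners along the unit's x, needs about 1.5 N to move, has no spring and stays where it is left.
- caddy_floor (a point): Centre of the top of the caddy's flat tray floor; axes as the unit's; moves with the caddy. It lies 1 mm below the deck and reaches y = -61 to +63 mm. Free space along x: -73 to +73 mm, between a sheet front at -x (46 mm high) and a wire back rail at +x (39 mm high). Far side rail at -y: inner face y = -55 mm, 39 mm high. The +y side is open to the left deck.
- caddy_front (a point): Centre of the outer face of the caddy's flat chrome front, towards the robot, 25 mm above the tray floor; the face is 124 mm wide (y), from 12 mm below to 46 mm above the tray floor. Axes as the unit's; pushing it along +x shuts the caddy.
- cup: Yellow plastic denture cup with clip-down lid, loose on the left deck: squat, round, body 88 mm across, lid 92 mm across from 55 mm height up, small clip tab, 68 mm tall, about 0.15 kg. Origin: centre of its underside; z up. Slides without tipping when pushed below about 30 mm height. Against the far side rail its centre is at y = -11 mm from caddy_floor.
- tumbler: Glass tumbler, 68 mm across, 85 mm tall, at the far end of the left deck. Origin: centre of its underside. Leave alone.
- jar: Round clear jar with a steel lid, 60 mm across, 70 mm tall, at the far left of the left deck. Origin: centre of its underside. Leave alone.
- comb: Wooden comb lying flat on the right deck, 150 by 38 by 5 mm, long along its x. Origin: centre of its underside. Leave alone.
- brush: Plastic denture brush lying near the left edge of the left deck, 165 by 16 by 20 mm, long along its x. Origin: on its underside near the middle. Leave alone.
- tray: White tray on the counter to the right of the unit, 90 by 160 by 18 mm, holding the tweezers. Origin: centre of its underside. Leave alone.
- tweezers: Steel tweezers lying in the tray, about 100 mm long, long along their x. Origin: below their middle. Leave alone.
Mind the look-alikes: they are no part of the job. What is meant by the cup is not blue or purple, and is the smaller of those in its own colour.

How it is judged:
On the way, in this order (a step that is already met when the one before it is completed fails the run):
1. the cup stands upright in the pulled-out caddy, against its far side rail (within 8 mm) (y of cup in the frame of caddy_floor between -0.03 and -0.003 m and x of cup in the frame of caddy_floor between -0.04 and 0.04 m and z of cup in the frame of caddy_floor below 0.006 m and angle between cup's own z axis and vertical below 0.08 rad and value of joint caddy above 0.05 m), for 0.2 s.
2. the caddy is fully home (within 6 mm) (value of joint caddy below 0.006 m), for 0.2 s.
At the end, for the whole second after the job is handed in: The caddy is home to within 6 mm, and the cup stands upright and at rest on its tray floor, within 8 mm of the far side rail (y of cup in the frame of caddy_floor between -0.03 and -0.003 m and x of cup in the frame of caddy_floor between -0.04 and 0.04 m and z of cup in the frame of caddy_floor below 0.006 m and angle between cup's own z axis and vertical below 0.08 rad and value of joint caddy below 0.006 m and linear speed of cup below 0.02 m/s); the robot touches nothing.
It fails at once if the cup is lifted (more than 10 mm off the deck) (z of cup in the frame of unit above 0.05 m).
It fails at once if the cup is tipped (angle between cup's own z axis and vertical above 0.3 rad).
It fails at once if the cup is off the deck (z of cup in the frame of unit below 0.03 m).
It fails at once if another thing on the vanity is disturbed (moved more than 20 mm) (distance of any of tumbler, jar, comb, brush, tray, tweezers from where it was at the start of the episode above 0.02 m).
It also fails if it takes over 64 s, if anything falls off the work surface, if the arm or the gripper's body presses on something with over 40 N, if the wrist force passes 120 N, or if a joint passes its speed limit or range.

### The arm

A 6-joint arm with a two-finger parallel gripper is mounted at the origin on the work surface. World frame = base frame: x ahead of the robot, y to its left, z up, the work surface at z = 0. Lengths are in m, angles in rad, forces in N, time in s.
With the tool pointing down it reaches from about 0.35 to 0.85 m from the base axis. Payload 8.1 kg.
Tool frame: the origin (TCP) lies midway between the tips of the shut fingers; the grasp point (between the pads) lies 19 mm behind it; z points along the fingers, y is the line along which they close (so a half turn about z gives the same grasp; the last joint's range is limited). The gripper opens to 85 mm and grips with 20 to 120 N. Pads are 22 mm wide; open, the fingers measure 114 mm over their backs; the gripper's body (76 mm by 85 mm) begins 54 mm behind the grasp point. The pads swing forward as they close: fully open they stand 13 mm farther back than shut.
Start: joints at [-1.371, 0.13, 1.488, -0, 1.523, -0.085], TCP at [0.169, -0.576, 0.231] pointing down, gripper open.
Joint ranges: [-2.96, 2.96], [-0.89, 2.26], [0.02, 2.5], [-1.34, 4.48], [0, 2.73], [-2.66, 2.66]. Speed limits (rad/s): [2.39, 2.39, 2.79, 3.14, 3.14, 3.14].

### API

Orientations are given as a unit quaternion [x, y, z, w].
In Python, from plant import robot, optics, job_done gives the robot as it stands.
- The arm moves only by the shell command python3 -m inch 'ROWS' [FORCE]. ROWS is JSON, a list of rows, each an object with "offset": the shift along the world's x, y, z in units of 40 mm (1.0 is 40 mm), a list of three; "spin": the turn about the world's z in units of 5 degrees (1.0 is 5 degrees); "claw": the opening, from -1 (shut) to 1 (fully open), so that 0 is half open. In form: [{"offset": [x, y, z], "spin": spin, "claw": claw}, ...]. A call has 1 to 8 rows; each row is the pose to reach, as a shift and turn from the pose commanded when the call began; what a row does not reach only later rows make up. A row lasts 1/8 s, in which the tool goes at most 62.5 mm and 10.7 degrees, less where a joint would pass 70% of its speed; a pose out of reach is approached as far as the arm can. A call with a gripper value outside its range is refused whole. The fingers move at their own pace and stop on an object; FORCE is the grip in N (left out, the last holds). Time passes only in rows, so rows that repeat a pose let the fingers close. It gives the time, the measured TCP pose, the force, the opening and the grip force at its end, in the units of the state.
- robot.observe(): the state, without advancing time (a new reading comes with each control period).
- optics.camera(name): name is "scene" or "top" or "wrist"; returns a dict with "color" (420x560x3 uint8, red, green, blue), "depth" (420x560 float32, m along the optical axis (not along the pixel's ray), 0 where there is no reading), "intrinsics" (3x3 intrinsics, pixels), "extrinsics" (4x4, takes a point from world to camera coordinates); the wrist camera has in their place "mount" (4x4, takes a point from camera to tool coordinates, whose origin is the TCP and whose axes are the flange's). Camera axes: x right, y down, z forward; pixel columns grow to the right and rows downward; lengths in m; the calibration is good to about 2 mm. The wrist camera is an equidistant fisheye: a pixel r from the principal point sees the ray r / f radians off the axis. A picture is of the moment at which its call begins: read the wrist's pose just before it.
- job_done(): hands the job in; it is judged then, once.
Trained networks look in the newest picture that a camera, given by its name, has taken for a name from the list of things; names that differ only in an ending like _2 or _b are one class to them, and where a whole thing is asked for, a point or a joint stands for the part that bears it (a point fixed in the world has none). Each returns a list of dicts, best first, with "score" (0 to 1); they miss things now and then, are a little off and sometimes report something else, mostly with a low value. They report only what shows in the picture. A call takes as long as a camera call. They do not tell look-alikes from the thing itself.
- optics.recognise(camera, label): "position" ([x, y, z] in m, in world coordinates, good to about 4 mm: the middle of the surface that is visible of it).
- optics.place_of(camera, label): "position" ([x, y, z] in m, in world coordinates, good to about 4 mm: a listed point, or the origin of a listed thing).
The state is a dict: "time": time; "joints": joint angles; "joint_vel": joint speeds; "tau": joint torques, N m; "eef_pos": TCP position; "tool_rot": TCP orientation; "ft_force": force on the tool from outside, world axes, zero at the start; "ft_torque": the same for the moment, N m; "opening": opening from 0.0 (shut) to 1.0 (fully open); "gripper_force": force on a finger pad.
Only numpy, scipy, OpenCV 4.12 (cv2) and the standard library are available. Lean on these libraries where they do the work, as an engineer would, in place of code of your own. Each camera call takes 0.05 s, during which the arm holds its last target. There are 200 camera calls.

## Working session

There is one attempt and no reset: what is moved stays moved. The work goes in short steps, Python scripts to look and compute and a shell command to move; the robot and the scene stay as the last step left them, time stands still between calls to the robot, and variables do not carry over. Pictures are saved under pics/ and viewed, at most 10 in all, crops included, and the job is handed in when it is done.

```bash
ls; mkdir -p pics; python3 - <<'E'
from plant import robot, optics
import cv2, numpy as np
s=robot.observe(); print(s['time'],s['eef_pos'],s['tool_rot'],s['opening'])
for c in ['scene','top']:
    im=optics.camera(c); cv2.imwrite(f'pics/{c}0.png',im['color'][...,::-1])
    for l in ['cup','caddy_floor','caddy_front','unit','tumbler','jar','brush','comb','tray']:
        print(c,l,[(np.round(d['position'],3).tolist(),round(d['score'],2)) for d in optics.place_of(c,l)][:5])
E
```

```text
pics
0.0 [ 0.16847145 -0.57526692  0.23022569] [ 9.89877991e-01  1.41917763e-01 -5.23559396e-05 -9.52904037e-04] 0.997530037946384
scene cup [([0.322, 0.403, -0.002], 0.93), ([0.344, 0.046, -0.003], 0.7), ([0.351, 0.202, -0.001], 0.69), ([0.614, 0.111, 0.038], 0.56)]
scene caddy_floor [([0.573, -0.07, 0.04], 0.62)]
scene caddy_front [([0.495, -0.053, 0.065], 0.66)]
scene unit [([0.612, -0.078, 0.0], 0.75), ([0.742, 0.03, 0.038], 0.48)]
scene tumbler [([0.741, 0.027, 0.036], 0.96)]
scene jar [([0.761, 0.133, 0.036], 0.58)]
scene brush [([0.633, 0.212, 0.041], 0.77), ([0.615, -0.075, 0.0], 0.66)]
scene comb [([0.601, -0.174, 0.037], 0.85)]
scene tray [([0.548, -0.503, -0.0], 0.73)]
top cup [([0.348, 0.201, -0.001], 0.85), ([0.35, 0.048, 0.005], 0.8), ([0.321, 0.404, -0.001], 0.68), ([0.614, 0.109, 0.042], 0.6)]
top caddy_floor [([0.574, -0.068, 0.044], 0.97)]
top caddy_front [([0.49, -0.063, 0.063], 0.66)]
top unit [([0.612, -0.076, 0.0], 0.59), ([0.602, -0.179, 0.042], 0.22)]
top tumbler [([0.74, 0.033, 0.038], 0.67)]
top jar [([0.758, 0.128, 0.04], 0.96)]
top brush [([0.637, 0.212, 0.04], 0.89), ([0.61, -0.078, -0.003], 0.49)]
top comb [([0.604, -0.176, 0.043], 0.74), ([0.551, -0.508, 0.003], 0.16)]
top tray [([0.55, -0.502, 0.002], 0.66)]
```

View pics/scene0.png

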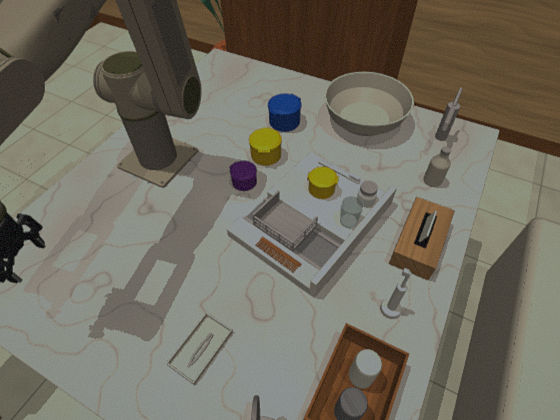

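View pics/top0.png

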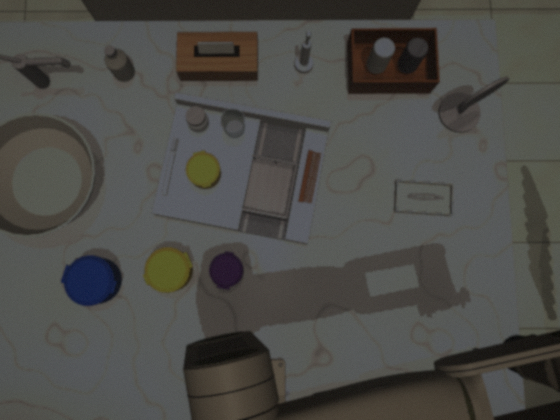

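```bash
cat > h.py <<'E'
import numpy as np, cv2
from plant import robot, optics
def cloud(c):
    im=optics.camera(c); d=im['depth']; K=im['intrinsics']; E=np.linalg.inv(im['extrinsics'])
    v,u=np.indices(d.shape); P=np.stack([(u-K[0,2])/K[0,0]*d,(v-K[1,2])/K[1,1]*d,d],-1)@E[:3,:3].T+E[:3,3]
    P[d==0]=np.nan
    return im['color'],P
def cup(c='top',save=None):
    col,P=cloud(c)
    if save: cv2.imwrite(save,col[...,::-1])
    h=cv2.cvtColor(col,cv2.COLOR_RGB2HSV)
    m=(h[...,0]>20)&(h[...,0]<36)&(h[...,1]>130)&(P[...,2]>.097)&(P[...,2]<.12)&(P[...,0]>.45)
    Q=P[m]; (x,y),r=cv2.minEnclosingCircle(Q[:,:2].astype(np.float32))
    A=np.c_[Q[:,:2],np.ones(len(Q))]; n=np.linalg.lstsq(A,Q[:,2],rcond=None)[0]
    return dict(n=len(Q),mean=Q.mean(0).round(4),mid=((Q.max(0)+Q.min(0))/2).round(4),enc=np.round([x,y,r],4),slope=n[:2].round(3))
E
python3 - <<'E'
from h import *
col,P=cloud('top')
ok=(P[...,0]>.4)&(P[...,0]<.85)&(P[...,1]<.3)&(P[...,1]>-.3)
m=(abs(P[...,2]-.125)<.008)|(abs(P[...,2]-.085)<.006)
for z0,z1 in [(.075,.095),(.115,.135),(.034,.046)]:
    Q=P[ok&(P[...,2]>z0)&(P[...,2]<z1)]; print(z0,len(Q),cv2.minAreaRect(Q[:,:2].astype(np.float32)))
print(cup())
print(cup('scene'))
col,P=cloud('scene');cv2.imwrite('pics/c1.png',cv2.resize(col[130:300,210:410,::-1],None,fx=4,fy=3.5,interpolation=cv2.INTER_CUBIC))
E
```

```text
0.075 1802 ((0.6005829572677612, -0.005626961588859558), (0.43636393547058105, 0.44032466411590576), 84.92489624023438)
0.115 189 ((0.6939208507537842, 0.06356577575206757), (0.20324330031871796, 0.15463782846927643), 9.149538040161133)
0.034 11374 ((0.6222370266914368, 0.009956076741218567), (0.44035062193870544, 0.32309091091156006), 78.96500396728516)
{'n': 844, 'mean': array([0.6132, 0.1067, 0.1086]), 'mid': array([0.6148, 0.1075, 0.1076]), 'enc': array([0.614 , 0.1086, 0.0479]), 'slope': array([0.017, 0.01 ])}
{'n': 496, 'mean': array([0.6169, 0.1026, 0.1054]), 'mid': array([0.6154, 0.1054, 0.1045]), 'enc': array([0.6152, 0.1072, 0.0495]), 'slope': array([-0.012,  0.04 ])}
```

View pics/c1.png

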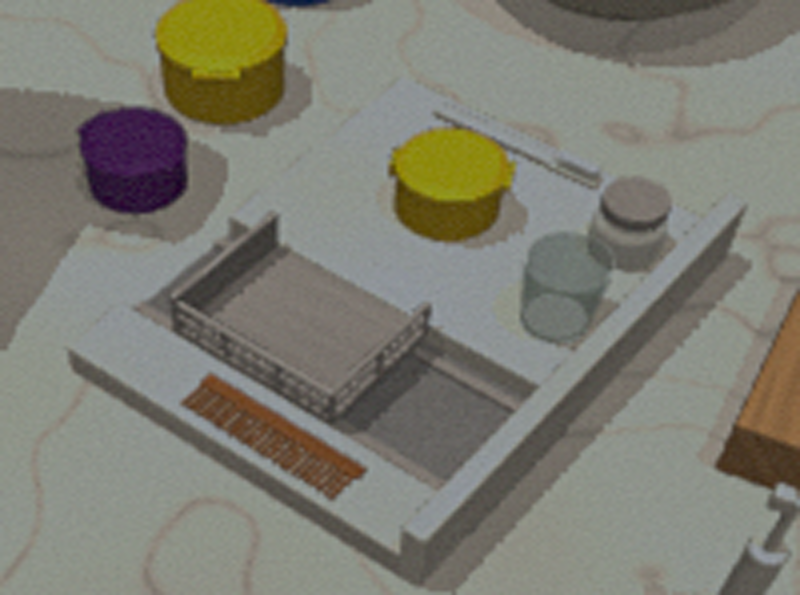

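```bash
python3 -m inch '[{"offset":[5.7,9.4,0.4],"spin":6,"claw":-0.5},{"offset":[5.7,9.4,0.4],"spin":6,"claw":-0.5},{"offset":[5.7,9.4,0.4],"spin":6,"claw":-0.5},{"offset":[5.7,9.4,0.4],"spin":6,"claw":-0.5},{"offset":[5.7,9.4,0.4],"spin":6,"claw":-0.5},{"offset":[11.43,18.72,0.4],"spin":12.54,"claw":-0.5},{"offset":[11.43,18.72,0.4],"spin":12.54,"claw":-0.5},{"offset":[11.43,18.72,0.4],"spin":12.54,"claw":-0.5}]'
```

```text
time: 2.2
eef_pos: [0.4293, -0.1471, 0.2446]
tool_rot: [0.772, 0.635, 0.0, 0.001]
ft_force: [1.1, -0.8, -0.3]
opening: 0.249
gripper_force: 0.0
```

```bash
python3 -m inch '[{"offset":[4.9,8,0],"spin":0,"claw":-0.5},{"offset":[4.9,8,0],"spin":0,"claw":-0.5},{"offset":[4.9,8,0],"spin":0,"claw":-0.5},{"offset":[4.9,8,0],"spin":0,"claw":-0.5},{"offset":[4.9,8,0],"spin":0,"claw":-0.5},{"offset":[4.9,8,0],"spin":0,"claw":-0.5},{"offset":[4.9,8,0],"spin":0,"claw":-0.5},{"offset":[4.9,8,0],"spin":0,"claw":-0.5}]'
python3 - <<'E'
from h import *
s=robot.observe();print(s['eef_pos'],s['tool_rot'])
im=optics.camera('wrist');cv2.imwrite('pics/w1.png',im['color'][...,::-1]); print(im['mount'],im['intrinsics'])
E
```

```text
time: 3.2
eef_pos: [0.6243, 0.1711, 0.2437]
tool_rot: [0.774, 0.633, -0.001, -0.0]
ft_force: [0.5, -0.2, -0.4]
opening: 0.255
gripper_force: 0.0
[0.62428949 0.17106356 0.2436822 ] [ 7.73882343e-01  6.33329149e-01 -5.51666656e-04 -6.46860824e-05]
[[ 1.79649332e-05 -9.63742125e-01 -2.66835374e-01  6.77348741e-02]
 [ 9.99999979e-01  7.11877307e-05 -1.89786239e-04  6.70154658e-04]
 [ 2.01900398e-04 -2.66835365e-01  9.63742106e-01 -1.43600611e-01]
 [ 0.00000000e+00  0.00000000e+00  0.00000000e+00  1.00000000e+00]] [[325.1922621    0.         280.55509748]
 [  0.         325.1922621  214.59109103]
 [  0.           0.           1.        ]]
```

View pics/w1.png

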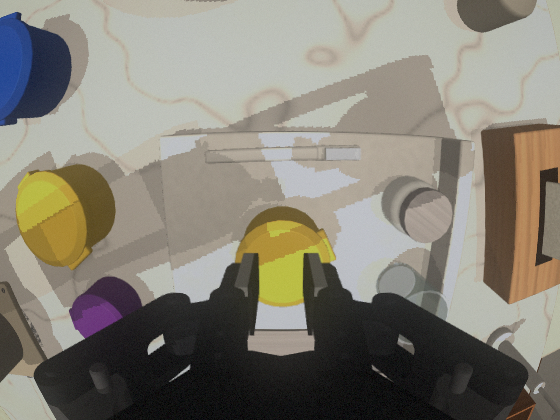

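```bash
python3 -m inch '[{"offset":[0.02,0.04,-1],"spin":0,"claw":-0.5},{"offset":[0.02,0.04,-2],"spin":0,"claw":-0.5},{"offset":[0.02,0.04,-3],"spin":0,"claw":-0.5},{"offset":[0.02,0.04,-3.8],"spin":0,"claw":-0.5},{"offset":[0.02,0.04,-4.4],"spin":0,"claw":-0.5},{"offset":[0.02,0.04,-4.75],"spin":0,"claw":-0.5},{"offset":[0.02,0.04,-4.75],"spin":0,"claw":-0.5}]'
python3 - <<'E'
from h import *
s=robot.observe();print(s['eef_pos'],s['ft_force'])
im=optics.camera('wrist');cv2.imwrite('pics/w2.png',im['color'][...,::-1]); print(cup('scene'))
E
```

```text
time: 4.12
eef_pos: [0.6247, 0.1717, 0.0539]
tool_rot: [0.774, 0.633, -0.0, -0.0]
ft_force: [-0.8, 0.8, 0.1]
opening: 0.248
gripper_force: 0.0
[0.62472216 0.17168215 0.05392055] [-0.78913469  0.82250306  0.09434886]
{'n': 499, 'mean': array([0.617 , 0.1033, 0.1052]), 'mid': array([0.6152, 0.1128, 0.1044]), 'enc': array([0.6133, 0.1121, 0.0509]), 'slope': array([-0.012,  0.028])}
```

View pics/w2.png

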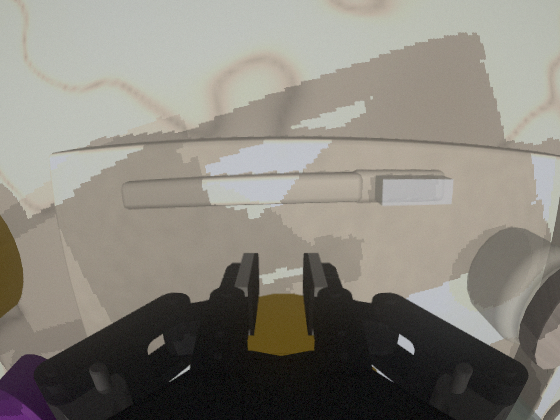

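```bash
python3 -m inch '[{"offset":[-0.03,-0.15,0],"spin":0,"claw":-0.5},{"offset":[-0.06,-0.3,0],"spin":0,"claw":-0.5},{"offset":[-0.08,-0.42,0],"spin":0,"claw":-0.5},{"offset":[-0.105,-0.54,0],"spin":0,"claw":-0.5},{"offset":[-0.13,-0.66,0],"spin":0,"claw":-0.5},{"offset":[-0.15,-0.78,0],"spin":0,"claw":-0.5},{"offset":[-0.175,-0.9,0],"spin":0,"claw":-0.5},{"offset":[-0.19,-0.98,0],"spin":0,"claw":-0.5}]'
python3 - <<'E'
from h import *
print(cup('scene','pics/s2.png'));print(cup('top'))
for c in ('scene','top'): print([(np.round(d['position'],3).tolist(),round(d['score'],2)) for d in optics.place_of(c,'cup') if d['position'][2]>.02])
E
```

```text
time: 5.22
eef_pos: [0.6176, 0.1331, 0.0542]
tool_rot: [0.774, 0.633, -0.0, -0.0]
ft_force: [-0.2, 1.2, 0.4]
opening: 0.247
gripper_force: 0.0
{'n': 519, 'mean': array([0.6095, 0.0712, 0.1053]), 'mid': array([0.6073, 0.0763, 0.104 ]), 'enc': array([0.6073, 0.0765, 0.0495]), 'slope': array([-0.022,  0.03 ])}
{'n': 609, 'mean': array([0.6059, 0.0642, 0.1087]), 'mid': array([0.606 , 0.0635, 0.1089]), 'enc': array([0.6064, 0.0772, 0.0488]), 'slope': array([0.018, 0.012])}
[([0.605, 0.077, 0.039], 0.61)]
[([0.571, -0.068, 0.043], 0.68), ([0.606, 0.078, 0.039], 0.6)]
```

```bash
python3 -m inch '[{"offset":[-0.03,-0.17,0],"spin":0,"claw":-0.5},{"offset":[-0.07,-0.36,0],"spin":0,"claw":-0.5},{"offset":[-0.11,-0.56,0],"spin":0,"claw":-0.5},{"offset":[-0.15,-0.76,0],"spin":0,"claw":-0.5},{"offset":[-0.19,-0.96,0],"spin":0,"claw":-0.5},{"offset":[-0.22,-1.16,0],"spin":0,"claw":-0.5},{"offset":[-0.26,-1.36,0],"spin":0,"claw":-0.5},{"offset":[-0.3,-1.52,0],"spin":0,"claw":-0.5}]'
python3 - <<'E'
from h import *
print(cup('scene'));print(cup('top'))
E
```

```text
time: 6.42
eef_pos: [0.6057, 0.0721, 0.0543]
tool_rot: [0.774, 0.633, 0.0, 0.0]
ft_force: [-0.2, 0.8, -0.3]
opening: 0.249
gripper_force: 0.0
{'n': 563, 'mean': array([0.5976, 0.0103, 0.1054]), 'mid': array([0.5959, 0.014 , 0.1042]), 'enc': array([0.5957, 0.0126, 0.0502]), 'slope': array([-0.012,  0.031])}
{'n': 576, 'mean': array([0.5933, 0.0011, 0.1088]), 'mid': array([ 0.5948, -0.0017,  0.108 ]), 'enc': array([0.595 , 0.0126, 0.0479]), 'slope': array([0.026, 0.017])}
```

```bash
python3 -m inch '[{"offset":[-0.03,-0.17,0],"spin":0,"claw":-0.5},{"offset":[-0.07,-0.38,0],"spin":0,"claw":-0.5},{"offset":[-0.12,-0.6,0],"spin":0,"claw":-0.5},{"offset":[-0.16,-0.82,0],"spin":0,"claw":-0.5},{"offset":[-0.2,-1.04,0],"spin":0,"claw":-0.5},{"offset":[-0.25,-1.26,0],"spin":0,"claw":-0.5},{"offset":[-0.29,-1.48,0],"spin":0,"claw":-0.5},{"offset":[-0.33,-1.7,0],"spin":0,"claw":-0.5}]'
python3 - <<'E'
from h import *
print(cup('scene','pics/s3.png'));print(cup('top'))
for c in ('scene','top'): print([(l,np.round(d['position'],3).tolist(),round(d['score'],2)) for l in ('cup','caddy_floor') for d in optics.place_of(c,l) if d['position'][2]>.02])
E
```

```text
time: 7.52
eef_pos: [0.5924, 0.004, 0.0542]
tool_rot: [0.774, 0.633, -0.0, -0.0]
ft_force: [0.1, 1.0, -0.7]
opening: 0.25
gripper_force: 0.0
{'n': 634, 'mean': array([ 0.585 , -0.0562,  0.1068]), 'mid': array([ 0.5827, -0.0527,  0.1058]), 'enc': array([ 0.5828, -0.0547,  0.0501]), 'slope': array([-0.011,  0.083])}
{'n': 456, 'mean': array([ 0.5782, -0.0711,  0.1091]), 'mid': array([ 0.5803, -0.0538,  0.109 ]), 'enc': array([ 0.5807, -0.0559,  0.0458]), 'slope': array([0.029, 0.067])}
[('cup', [0.581, -0.048, 0.04], 0.87), ('caddy_floor', [0.57, -0.067, 0.04], 0.59)]
[('cup', [0.579, -0.049, 0.042], 0.77), ('cup', [0.763, 0.126, 0.04], 0.64), ('caddy_floor', [0.575, -0.07, 0.043], 0.88)]
```

```bash
python3 - <<'E'
import cv2
a=cv2.imread('pics/s3.png'); cv2.imwrite('pics/s3c.png',cv2.resize(a[150:290,210:380],None,fx=4.6,fy=4.2,interpolation=cv2.INTER_CUBIC))
E
```

```text
(no output)
```

View pics/s3c.png

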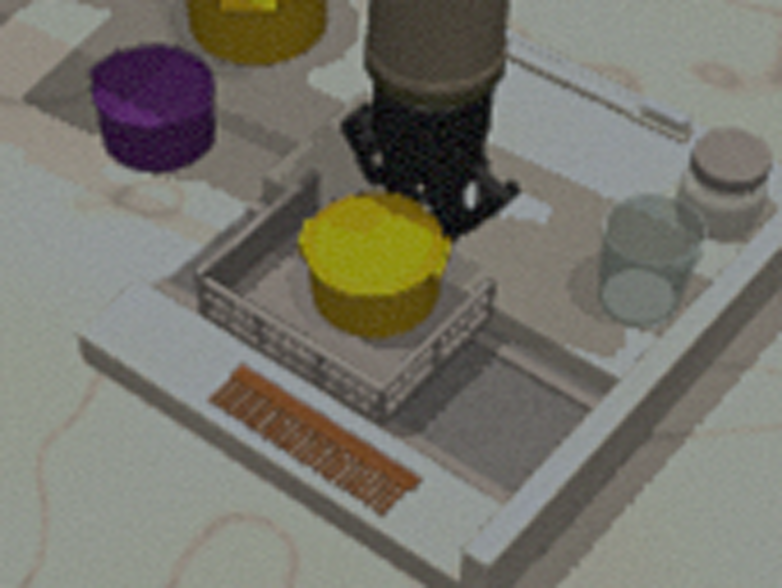

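```bash
python3 -m inch '[{"offset":[0.03,0.15,0],"spin":0,"claw":-0.5},{"offset":[0.06,0.32,0],"spin":0,"claw":-0.2},{"offset":[0.06,0.32,-0.12],"spin":0,"claw":-0.2},{"offset":[0.06,0.32,-0.22],"spin":0,"claw":-0.2},{"offset":[0.06,0.32,-0.22],"spin":0,"claw":-0.2}]'
python3 - <<'E'
from h import *
print(cup('scene','pics/s4.png'));print(cup('top'))
E
```

```text
time: 8.45
eef_pos: [0.5943, 0.0174, 0.0446]
tool_rot: [0.774, 0.633, -0.001, -0.0]
ft_force: [0.2, 0.5, 0.2]
opening: 0.4
gripper_force: 0.0
{'n': 605, 'mean': array([ 0.5852, -0.055 ,  0.105 ]), 'mid': array([ 0.5838, -0.0452,  0.1071]), 'enc': array([ 0.5828, -0.0451,  0.0521]), 'slope': array([-0.016,  0.034])}
{'n': 623, 'mean': array([ 0.5808, -0.0622,  0.108 ]), 'mid': array([ 0.5839, -0.0643,  0.1078]), 'enc': array([ 0.5841, -0.0528,  0.0483]), 'slope': array([0.019, 0.024])}
```

```bash
python3 -m inch '[{"offset":[-0.03,-0.13,0],"spin":0,"claw":-0.2},{"offset":[-0.05,-0.26,0],"spin":0,"claw":-0.2},{"offset":[-0.07,-0.36,0],"spin":0,"claw":-0.2},{"offset":[-0.09,-0.45,0],"spin":0,"claw":-0.2},{"offset":[-0.11,-0.54,0],"spin":0,"claw":-0.2},{"offset":[-0.13,-0.63,0],"spin":0,"claw":-0.2},{"offset":[-0.14,-0.72,0],"spin":0,"claw":-0.2}]'
python3 - <<'E'
from h import *
print(cup('scene','pics/s5.png'));print(cup('top'))
E
```

```text
time: 9.43
eef_pos: [0.5892, -0.0115, 0.0454]
tool_rot: [0.774, 0.633, -0.0, -0.0]
ft_force: [0.5, 0.5, 0.2]
opening: 0.397
gripper_force: 0.0
{'n': 617, 'mean': array([ 0.5822, -0.0704,  0.1048]), 'mid': array([ 0.5805, -0.0662,  0.1038]), 'enc': array([ 0.5804, -0.0654,  0.0503]), 'slope': array([-0.013,  0.021])}
{'n': 412, 'mean': array([ 0.5745, -0.0852,  0.108 ]), 'mid': array([ 0.5775, -0.0698,  0.1066]), 'enc': array([ 0.5779, -0.0699,  0.0453]), 'slope': array([0.031, 0.03 ])}
```

```bash
python3 -m inch '[{"offset":[-0.015,-0.08,0],"spin":0,"claw":-0.2},{"offset":[-0.03,-0.16,0],"spin":0,"claw":-0.2},{"offset":[-0.045,-0.24,0],"spin":0,"claw":-0.2},{"offset":[-0.06,-0.31,0],"spin":0,"claw":-0.2},{"offset":[-0.07,-0.36,0],"spin":0,"claw":-0.2},{"offset":[-0.07,-0.36,0],"spin":0,"claw":-0.2}]'
python3 - <<'E'
from h import *
print(cup('scene','pics/s6.png'))
E
```

```text
time: 10.28
eef_pos: [0.5865, -0.0259, 0.0454]
tool_rot: [0.774, 0.633, -0.0, 0.0]
ft_force: [0.1, 0.3, -0.9]
opening: 0.398
gripper_force: 0.0
{'n': 622, 'mean': array([ 0.5796, -0.0849,  0.1045]), 'mid': array([ 0.5773, -0.0762,  0.1034]), 'enc': array([ 0.5745, -0.0726,  0.0554]), 'slope': array([-0.022,  0.023])}
```

```bash
python3 -m inch '[{"offset":[-0.008,-0.03,0],"spin":0,"claw":-0.2},{"offset":[-0.012,-0.06,0],"spin":0,"claw":-0.2},{"offset":[-0.012,-0.06,0],"spin":0,"claw":-0.2}]'
python3 - <<'E'
from h import *
print(cup('scene','pics/s7.png'))
for c in ('scene','top'): print([(l,np.round(d['position'],3).tolist(),round(d['score'],2)) for l in ('cup','caddy_floor') for d in (optics.camera(c),optics.place_of(c,l))[1] if d['position'][2]>.02])
E
```

```text
time: 10.7
eef_pos: [0.586, -0.0282, 0.0454]
tool_rot: [0.774, 0.633, -0.0, 0.0]
ft_force: [0.8, 1.1, 0.1]
opening: 0.403
gripper_force: 0.0
{'n': 623, 'mean': array([ 0.5787, -0.087 ,  0.1045]), 'mid': array([ 0.5772, -0.0829,  0.1035]), 'enc': array([ 0.5772, -0.0854,  0.0502]), 'slope': array([-0.013,  0.019])}
[('cup', [0.575, -0.082, 0.041], 0.59), ('caddy_floor', [0.569, -0.069, 0.038], 0.65)]
[('cup', [0.575, -0.081, 0.038], 0.88), ('caddy_floor', [0.575, -0.07, 0.043], 0.7), ('caddy_floor', [0.762, 0.128, 0.036], 0.45)]
```

```bash
python3 -m inch '[{"offset":[-0.005,-0.025,0],"spin":0,"claw":-0.2},{"offset":[-0.01,-0.05,0],"spin":0,"claw":-0.2},{"offset":[-0.01,-0.05,0],"spin":0,"claw":-0.2}]'
python3 - <<'E'
from h import *
print(cup('scene','pics/s8.png'))
a=cv2.imread('pics/s8.png'); cv2.imwrite('pics/s8c.png',cv2.resize(a[150:290,210:380],None,fx=4.6,fy=4.2,interpolation=cv2.INTER_CUBIC))
E
```

```text
time: 11.52
eef_pos: [0.5859, -0.0294, 0.0457]
tool_rot: [0.774, 0.633, 0.001, -0.0]
ft_force: [-0.1, 5.2, 1.6]
opening: 0.399
gripper_force: 0.0
{'n': 637, 'mean': array([ 0.5783, -0.0861,  0.1046]), 'mid': array([0.5759, 0.4465, 0.1043]), 'enc': array([0.5653, 0.4465, 0.578 ]), 'slope': array([-0.008,  0.006])}
```

View pics/s8c.png

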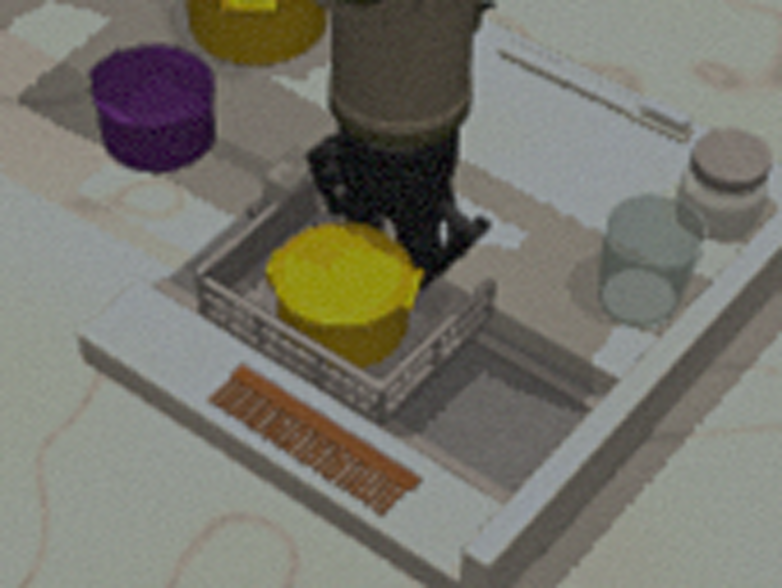

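```bash
python3 -m inch '[{"offset":[0.04,0.2,0],"spin":0,"claw":-0.2},{"offset":[0.12,0.6,0],"spin":0,"claw":-0.2},{"offset":[0.19,0.98,0],"spin":0,"claw":-0.2},{"offset":[0.19,0.98,0.8],"spin":0,"claw":-0.4},{"offset":[0.19,0.98,2.2],"spin":0,"claw":-0.6},{"offset":[0.19,0.98,3.6],"spin":0,"claw":-1},{"offset":[-0.8,0.5,3.8],"spin":2,"claw":-1},{"offset":[-1.8,0,3.8],"spin":4,"claw":-1}]'
python3 - <<'E'
from h import *
print(cup('scene'),cup('top'))
E
```

```text
time: 12.58
eef_pos: [0.514, -0.0296, 0.1993]
tool_rot: [0.65, 0.76, 0.001, 0.001]
ft_force: [0.0, -0.2, 0.0]
opening: 0.004
gripper_force: 0.0
{'n': 619, 'mean': array([ 0.5784, -0.0881,  0.1043]), 'mid': array([ 0.5772, -0.0875,  0.1049]), 'enc': array([ 0.5765, -0.0839,  0.05  ]), 'slope': array([-0.015,  0.027])} {'n': 161, 'mean': array([ 0.5686, -0.1145,  0.1074]), 'mid': array([ 0.5699, -0.1135,  0.1075]), 'enc': array([ 0.57  , -0.1068,  0.0367]), 'slope': array([0.06 , 0.054])}
```

```bash
python3 -m inch '[{"offset":[-1.4,-0.4,0],"spin":2,"claw":-1},{"offset":[-1.62,-0.43,0],"spin":4,"claw":-1},{"offset":[-1.62,-0.43,0],"spin":6,"claw":-1},{"offset":[-1.62,-0.43,0],"spin":8,"claw":-1},{"offset":[-1.62,-0.43,0],"spin":10,"claw":-1},{"offset":[-1.62,-0.43,0],"spin":12,"claw":-1},{"offset":[-1.62,-0.43,0],"spin":14,"claw":-1},{"offset":[-1.62,-0.43,0],"spin":14,"claw":-1}]'
python3 - <<'E'
from h import *
for c in ('scene','top'):
    optics.camera(c)
    for l in ('cup','caddy_floor','caddy_front'): print(c,[(l,np.round(d['position'],3).tolist(),round(d['score'],2)) for d in optics.place_of(c,l) if d['position'][2]>.02])
E
```

```text
time: 13.68
eef_pos: [0.4493, -0.0467, 0.1975]
tool_rot: [0.1, 0.995, 0.0, 0.0]
ft_force: [-0.9, -0.1, 0.2]
opening: -0.0
gripper_force: 0.0
scene [('cup', [0.572, -0.082, 0.037], 0.58)]
scene [('caddy_floor', [0.569, -0.069, 0.037], 0.66)]
scene []
top [('cup', [0.571, -0.084, 0.038], 0.83)]
top []
top []
```

```bash
python3 -m inch '[{"offset":[0,0,-1],"spin":0,"claw":-1},{"offset":[0,0,-2],"spin":0,"claw":-1},{"offset":[0,0,-3],"spin":0,"claw":-1},{"offset":[0,0,-3.5],"spin":0,"claw":-1},{"offset":[0.15,-0.03,-3.5],"spin":0,"claw":-1},{"offset":[0.3,-0.06,-3.5],"spin":0,"claw":-1},{"offset":[0.4,-0.08,-3.5],"spin":0,"claw":-1},{"offset":[0.5,-0.1,-3.5],"spin":0,"claw":-1}]'
```

```text
time: 15.08
eef_pos: [0.47, -0.0516, 0.0584]
tool_rot: [0.1, 0.995, -0.0, 0.001]
ft_force: [0.1, -0.2, 0.3]
opening: -0.002
gripper_force: 0.0
```

```bash
python3 -m inch '[{"offset":[0.1,-0.02,0],"spin":0,"claw":-1},{"offset":[0.2,-0.04,0],"spin":0,"claw":-1},{"offset":[0.3,-0.06,0],"spin":0,"claw":-1},{"offset":[0.4,-0.08,0],"spin":0,"claw":-1},{"offset":[0.5,-0.1,0],"spin":0,"claw":-1},{"offset":[0.6,-0.12,0],"spin":0,"claw":-1},{"offset":[0.7,-0.14,0],"spin":0,"claw":-1},{"offset":[0.8,-0.155,0],"spin":0,"claw":-1}]'
python3 - <<'E'
from h import *
for c in ('scene','top'):
    optics.camera(c)
    for l in ('cup','caddy_floor'): print(c,[(l,np.round(d['position'],3).tolist(),round(d['score'],2)) for d in optics.place_of(c,l) if d['position'][2]>.02])
print(cup('scene'))
E
```

```text
time: 16.08
eef_pos: [0.5009, -0.0577, 0.0573]
tool_rot: [0.1, 0.995, -0.0, -0.0]
ft_force: [-1.5, -0.0, 0.2]
opening: -0.001
gripper_force: 0.8
scene [('cup', [0.596, -0.086, 0.038], 0.6)]
scene [('caddy_floor', [0.588, -0.076, 0.041], 0.92)]
top [('cup', [0.593, -0.088, 0.041], 0.73)]
top []
{'n': 625, 'mean': array([ 0.5986, -0.0923,  0.1046]), 'mid': array([ 0.5967, -0.091 ,  0.104 ]), 'enc': array([ 0.5967, -0.0873,  0.0502]), 'slope': array([-0.016,  0.029])}
```

```bash
python3 -m inch '[{"offset":[0.1,-0.02,0],"spin":0,"claw":-1},{"offset":[0.23,-0.045,0],"spin":0,"claw":-1},{"offset":[0.36,-0.07,0],"spin":0,"claw":-1},{"offset":[0.49,-0.095,0],"spin":0,"claw":-1},{"offset":[0.62,-0.12,0],"spin":0,"claw":-1},{"offset":[0.75,-0.145,0],"spin":0,"claw":-1},{"offset":[0.86,-0.167,0],"spin":0,"claw":-1},{"offset":[0.95,-0.185,0],"spin":0,"claw":-1}]'
```

```text
time: 17.42
eef_pos: [0.539, -0.065, 0.0573]
tool_rot: [0.1, 0.995, -0.0, -0.0]
ft_force: [-1.2, -0.4, -0.1]
opening: 0.001
gripper_force: 0.8
```

```bash
python3 -m inch '[{"offset":[0.1,-0.02,0],"spin":0,"claw":-1},{"offset":[0.23,-0.045,0],"spin":0,"claw":-1},{"offset":[0.36,-0.07,0],"spin":0,"claw":-1},{"offset":[0.49,-0.095,0],"spin":0,"claw":-1},{"offset":[0.6,-0.117,0],"spin":0,"claw":-1},{"offset":[0.7,-0.136,0],"spin":0,"claw":-1},{"offset":[0.78,-0.152,0],"spin":0,"claw":-1},{"offset":[0.78,-0.152,0],"spin":0,"claw":-1}]'
python3 - <<'E'
from h import *
for c in ('scene','top'):
    optics.camera(c)
    for l in ('cup','caddy_floor'): print(c,[(l,np.round(d['position'],3).tolist(),round(d['score'],2)) for d in optics.place_of(c,l) if d['position'][2]>.02])
print(cup('scene','pics/s9.png'))
E
```

```text
time: 18.42
eef_pos: [0.5707, -0.071, 0.0577]
tool_rot: [0.1, 0.995, 0.0, 0.001]
ft_force: [-1.0, 0.1, -0.1]
opening: -0.002
gripper_force: 0.0
scene [('cup', [0.662, -0.1, 0.038], 0.71)]
scene [('caddy_floor', [0.656, -0.086, 0.04], 0.87)]
top []
top []
{'n': 681, 'mean': array([ 0.6668, -0.1059,  0.1045]), 'mid': array([ 0.6659, -0.1041,  0.1041]), 'enc': array([ 0.6654, -0.1017,  0.05  ]), 'slope': array([-0.008,  0.023])}
```

```bash
python3 -m inch '[{"offset":[0.08,-0.016,0],"spin":0,"claw":-1},{"offset":[0.16,-0.032,0],"spin":0,"claw":-1},{"offset":[0.24,-0.048,0],"spin":0,"claw":-1},{"offset":[0.32,-0.064,0],"spin":0,"claw":-1},{"offset":[0.38,-0.075,0],"spin":0,"claw":-1},{"offset":[0.42,-0.083,0],"spin":0,"claw":-1}]'
```

```text
time: 19.52
eef_pos: [0.587, -0.0743, 0.0574]
tool_rot: [0.1, 0.995, 0.0, -0.0]
ft_force: [-1.6, 1.3, 1.5]
opening: -0.001
gripper_force: 0.8
```

```bash
python3 -m inch '[{"offset":[0.04,-0.008,0],"spin":0,"claw":-1},{"offset":[0.08,-0.016,0],"spin":0,"claw":-1},{"offset":[0.12,-0.024,0],"spin":0,"claw":-1}]'
```

```text
time: 19.9
eef_pos: [0.5913, -0.0752, 0.0573]
tool_rot: [0.1, 0.995, 0.0, -0.0]
ft_force: [-9.4, 2.3, 7.3]
opening: 0.002
gripper_force: 4.6
```

```bash
python3 -m inch '[{"offset":[0.04,-0.008,0],"spin":0,"claw":-1},{"offset":[0.07,-0.014,0],"spin":0,"claw":-1},{"offset":[0.1,-0.02,0],"spin":0,"claw":-1}]'
```

```text
time: 20.27
eef_pos: [0.5913, -0.0752, 0.0573]
tool_rot: [0.1, 0.995, 0.0, -0.005]
ft_force: [-31.2, 6.6, 24.5]
opening: 0.003
gripper_force: 16.1
```

```bash
python3 -m inch '[{"offset":[-0.15,0.03,0],"spin":0,"claw":-1},{"offset":[-0.4,0.08,0],"spin":0,"claw":-1},{"offset":[-1,0.2,0],"spin":0,"claw":-1},{"offset":[-1.8,0.36,0.3],"spin":0,"claw":-1},{"offset":[-2.8,0.5,1.2],"spin":0,"claw":-1},{"offset":[-3.2,0.5,2.2],"spin":0,"claw":-1},{"offset":[-3.2,0.5,3],"spin":0,"claw":-1},{"offset":[-3.2,0.5,3],"spin":0,"claw":-1}]'
python3 - <<'E'
from h import *
for c in ('scene','top'):
    optics.camera(c)
    for l in ('cup','caddy_floor','caddy_front','comb','tumbler','jar','brush'): print(c,[(l,np.round(d['position'],3).tolist(),round(d['score'],2)) for d in optics.place_of(c,l) if d['position'][2]>.02])
print(cup('scene','pics/s10.png'))
a=cv2.imread('pics/s10.png'); cv2.imwrite('pics/s10c.png',cv2.resize(a[150:290,210:380],None,fx=4.6,fy=4.2,interpolation=cv2.INTER_CUBIC))
E
```

```text
time: 21.28
eef_pos: [0.4695, -0.0566, 0.1809]
tool_rot: [0.1, 0.995, -0.001, 0.004]
ft_force: [0.6, 0.5, -0.9]
opening: -0.001
gripper_force: 0.0
scene [('cup', [0.682, -0.106, 0.038], 0.61)]
scene [('caddy_floor', [0.678, -0.092, 0.037], 0.76)]
scene []
scene [('comb', [0.602, -0.178, 0.041], 0.91)]
scene [('tumbler', [0.741, 0.028, 0.037], 0.71)]
scene [('jar', [0.762, 0.13, 0.036], 0.59)]
scene [('brush', [0.632, 0.21, 0.037], 0.57)]
top [('cup', [0.682, -0.1, 0.039], 0.86)]
top [('caddy_floor', [0.682, -0.089, 0.044], 0.76)]
top [('caddy_front', [0.596, -0.08, 0.058], 0.8)]
top [('comb', [0.606, -0.177, 0.044], 0.87)]
top [('tumbler', [0.738, 0.033, 0.04], 0.74)]
top [('jar', [0.763, 0.131, 0.042], 0.98)]
top [('brush', [0.636, 0.208, 0.037], 0.82)]
{'n': 693, 'mean': array([ 0.6871, -0.1097,  0.1045]), 'mid': array([ 0.6863, -0.1077,  0.1039]), 'enc': array([ 0.6862, -0.1071,  0.0502]), 'slope': array([-0.004,  0.02 ])}
```

View pics/s10c.png

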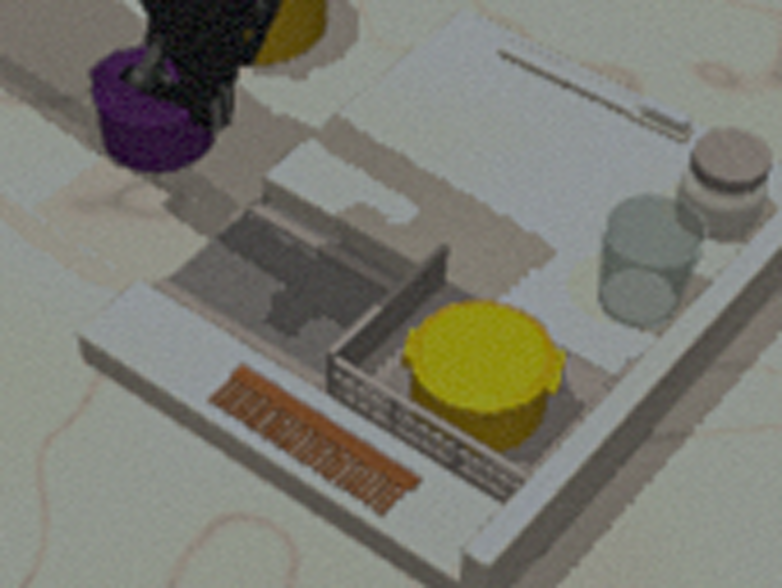

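```bash
python3 -c "
from plant import job_done; print(job_done())"
```

```text
the job is handed in; nothing more can be done
None
```

The denture cup stands upright against the caddy's far side rail and the caddy is pushed home to its stop at the upstand. The tumbler, jar, comb and brush measured unmoved, and I handed the job in at about 21 s; no verdict was shown.

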